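# Show the boxwood octopus to the magnifier

## Task

Switch on the magnifier's ring light by pressing the spring plunger switch on its round base right down to its stop and letting it come back up. Then pick the boxwood octopus off the aluminium bench block by the sides of its head, leave the rest as it is, and hold the octopus up for the carver who looks through the lens from across the bench: its face on the lens axis, 150 mm from the middle of the glass on the robot's side, looking straight into the lens, head towards the upper rim and no finger on the face. Finish while still holding it there, quite still.

Things in the scene. Friction and masses are not known exactly. Their poses are not given: they have to be found in the camera images.
- lamp_switch (a joint): the ring light's time-delay push switch: round black plunger head 30 mm across, 9 mm thick, on a steel stem, upright on the robot's side of the magnifier's base. Value in m: 0 = up at rest, 0.010 = down on its stop; the spring takes 2 N to start, 6 N at the stop, and lifts it again. One full press lights the ring for some minutes; another press only restarts the time
- switch_top (a point): middle of the top face of the switch's plunger head (moves with it), 67 mm above the bench when up; press it straight down
- magnifier: the magnifier's round chrome base, fixed, 210 mm across, 28 mm high, origin under its centre. The switch stands 70 mm along its own -x and 20 mm along -y. A 32 mm post stands 45 mm along +x; rods rise from it to an elbow 330 mm high, 90 mm from the post on the side away from the lens, and cross back above the post to the lens
- mag_head: lens head: white ring 168 mm across, 28 mm thick, with a 130 mm glass, about 300 mm above the bench, hung at its side from the swing arm. Origin: middle of the glass. Own x = lens axis towards the work: to the robot's side and 23 to 37 degrees downward; z = upward across the glass; y points away from the base. Stiff pivots give if it is knocked
- octopus: pale boxwood octopus, 51 mm high, 48 mm across its eight curled arms, 0.04 kg. Round head 34 mm front to back over a skirt of arms up to 18 mm high. The head's sides are flat, 27 mm apart along own y, 22 to 46 mm above the foot, 11 mm before and behind the middle: grip there. Stands on one half of the block. Origin: centre of underside; x = the way it looks, z = up
- octopus_face: the face of the octopus, part of it: two bulging eyes with black horn pupils and a short spout below them, on the front of the head. Origin: between the eyes, 20.5 mm ahead of and 30 mm above the octopus's origin; axes as the octopus's
- bench_block: plain aluminium bench block, fixed, 90 x 170 x 22 mm (own x, y, z), origin under its centre; the octopus and the sparrow stand on its two halves, 45 mm either side of its centre along its own y
- sparrow: bystander: plump boxwood sparrow 40 mm high, about 55 mm long, on the other half of the bench block; origin under its middle
- rabbit: bystander: crouching boxwood rabbit, 65 mm long, 38 mm high, on the bench; origin under its middle
- pin_vise: bystander: pin vise lying down, blue plastic handle 17 mm thick with steel collet, 130 mm long; origin under it
- polishing_wheel: bystander: grey rubber polishing wheel 72 mm across and 14 mm thick, lying flat with its steel arbor upright, 62 mm high; origin under its centre
- graver: bystander: graver with a dark wooden mushroom handle, lying, 125 mm long, 26 mm high; origin under it
- wax_tin: bystander: round aluminium tin 69 mm across, 26 mm high; origin under its centre
- sanding_stick: bystander: flat wooden sanding stick 150 x 22 x 8 mm; origin under its centre

How it is judged:
By the outcome, as a careful person would: the job done as asked, in the order asked, and still so for the second after the job is handed in, while the arm keeps its last pose, push and grip.
It also fails if it takes over 58 s, if anything falls off the work surface, if the arm or the gripper's body presses on something with over 40 N, if the wrist force passes 120 N, or if a joint passes its speed limit or range.

## Robot

A 6-joint arm with a two-finger parallel gripper is mounted at the origin on the work surface. World frame = base frame: x ahead of the robot, y to its left, z up, the work surface at z = 0. Lengths are in m, angles in rad, forces in N, time in s.
With the tool pointing down it reaches from about 0.25 to 0.725 m from the base axis. Payload 9.7 kg.
Tool frame: the origin (TCP) lies at the very end of the fingers, on their centre line; the grasp point (between the pads) lies 19 mm behind it (ctrl.grasp_offset is the distance from the TCP to the grasp point, in m); z points along the fingers, y is the line along which they close (so a half turn about z gives the same grasp; the last joint's range is limited). The gripper opens to 85 mm and grips with 20 to 120 N. Pads are 22 mm wide; open, the fingers measure 114 mm over their backs; the gripper's body (76 mm by 85 mm) begins 54 mm behind the grasp point. The pads swing forward as they close: fully open they stand 13 mm farther back than shut.
Start: joints at [-1.135, 0.087, 0.176, 1.66, 0, 1.571], TCP at [0.232, -0.499, 0.231] pointing down, gripper open.
Joint ranges: [-3.13, 3.13], [-0.85, 1.81], [-1.15, 1.24], [-2.2, 2.28], [-1.44, 1.52], [-3.14, 3.14]. Speed limits (rad/s): [2.22, 2.22, 2.57, 3.14, 3.14, 3.14].

## Interface

Orientations are given as [roll, pitch, yaw] about the fixed x, y, z axes, in that order (R = Rz(yaw) Ry(pitch) Rx(roll)).
In Python, from workcell import ctrl, imaging, probe_bus gives the robot as it stands (ctrl), with the cameras (imaging) and the readings (probe_bus).
- The arm moves only by the shell command python3 shift.py 'ROWS' [FORCE]. ROWS is rows parted by semicolons, their numbers by spaces, 1 to 5 of them, each of 7 numbers: dx, dy, dz in m, then a rotation vector rx, ry, rz in rad, then the finger opening in m; each row shifts and turns the commanded pose from where the row before left it, along the tool's axes as they then stand; what a row does not reach is not made up. A row lasts 1/8 s, in which the tool goes at most 0.0625 m and 0.188 rad, less where a joint would pass 70% of its speed; a pose out of reach is approached as far as the arm can. The fingers move at their own pace and stop on an object; FORCE is the grip in N (left out, the last holds). Time passes only in rows, so rows that do not move let the fingers close. It prints the time, the measured TCP pose, the force, the opening and the grip force at its end.
- probe_bus.get_obs(): the state, without advancing time (a new reading comes with each control period).
- imaging.capture(name): name is "scene" or "top" or "wrist"; returns a dict with "image" (400x640x3 uint8, red, green, blue), "vfov" (degrees; the focal length in pixels is half the picture's height over the tangent of half this angle, whatever the lens; pixels are square), "cx", "cy" (the principal point, pixels), "eye" and "orientation" of the camera in the world. Camera axes: x right, y up, looking along -z (the intrinsics and any distortion apply to the point x, -y, -z); pixel columns grow to the right and rows downward; lengths in m; the calibration is good to about 2 mm. The wrist camera is an equidistant fisheye: a pixel r from the principal point sees the ray r / f radians off the axis. A picture is of the moment at which its call begins. There is no depth.
- ctrl.finish_job(): hands the job in; it is judged then, once.
The state is a dict: "time": time; "q": joint angles; "qvel": joint speeds; "effort": joint torques, N m; "ee_pos": TCP position; "tcp_rot": TCP orientation; "wrist_force": force on the tool from outside, world axes, zero at the start; "ft_torque": the same for the moment, N m; "gripper_width": finger opening in m; "grasp_force": force on a finger pad.
Only numpy, scipy, OpenCV 4.12 (cv2) and the standard library are available. Lean on these libraries where they do the work, as an engineer would, in place of code of your own. Each camera call takes 0.05 s, during which the arm holds its last target. There are 200 camera calls.

## Working session

There is one attempt and no reset: what is moved stays moved. The work goes in short steps, Python scripts to look and compute and a shell command to move; the robot and the scene stay as the last step left them, time stands still between calls to the robot, and variables do not carry over. Pictures are saved under pics/ and viewed, at most 10 in all, crops included, and the job is handed in when it is done.

```bash
ls; mkdir -p pics; python3 - <<'E'
from workcell import ctrl, imaging, probe_bus
import cv2
for n in("scene","top"):
    c=imaging.capture(n); print(n,c["vfov"],c["cx"],c["cy"],c["eye"],c["orientation"],[k for k in c])
    cv2.imwrite(f"pics/{n}0.png",c["image"][:,:,::-1])
print(probe_bus.get_obs())
E
```

```text
pics
shift.py
workcell.py
scene 57.85365542266058 323.53679827728354 191.09956481354365 [1.30456375 0.02148093 0.76533811] [ 0.8780539  -0.01344153  1.5984874 ] ['image', 'vfov', 'cx', 'cy', 'eye', 'orientation']
top 46.202178988318224 318.27040770913476 198.3789069621195 [ 0.49159919 -0.00294686  1.20486778] [ 0.109539    0.00205885 -1.5559216 ] ['image', 'vfov', 'cx', 'cy', 'eye', 'orientation']
{'time': 0.1, 'q': array([-1.13500435e+00,  8.74354174e-02,  1.75186075e-01,  1.65982233e+00,
       -1.69914003e-05,  1.57081147e+00]), 'qvel': array([-0.0017211 , -0.00078332,  0.00173542, -0.00152268,  0.0006848 ,
       -0.00063582]), 'effort': array([ 6.73543054e-04, -5.21561658e+01,  4.65653372e+01,  1.59972638e-02,
        2.34424584e-05,  2.11441616e-06]), 'ee_pos': array([ 0.23207233, -0.4983951 ,  0.23062329]), 'tcp_rot': array([-3.14031731e+00,  1.70107019e-05,  4.35776854e-01]), 'wrist_force': array([0.65222901, 0.28673009, 0.36050956]), 'ft_torque': array([0.03258333, 0.0282283 , 0.00186355]), 'grasp_force': 0.0, 'gripper_width': 0.08542748509565352}
```

View pics/scene0.png

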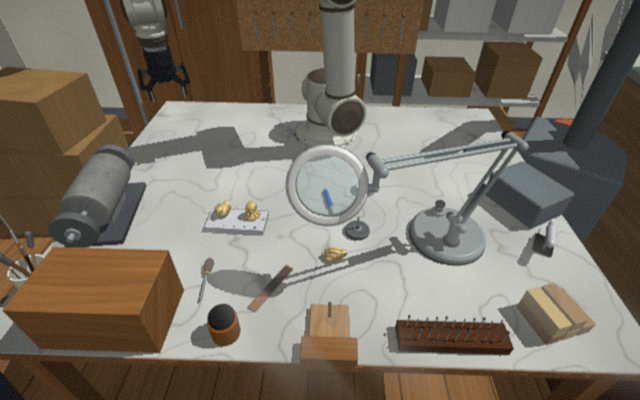

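View pics/top0.png

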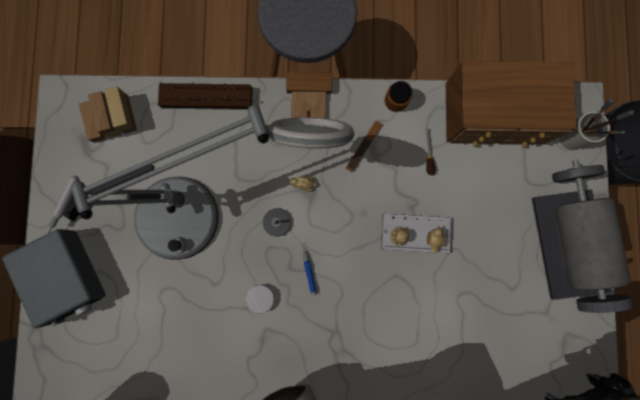

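The scene view shows the lens ring at about (328,185), the block with figures at (222,209) and (252,211), and the base at (447,235) with its switch at about (438,205). The top view shows the base at (176,217), the switch at (176,245), the ring at (313,132), and the figures at (400,235) and (436,238). I'll enlarge these.

```bash
cat > h.py <<'E'
import numpy as np, cv2
from scipy.spatial.transform import Rotation as R
from workcell import ctrl, imaging, probe_bus
def cam(n):
    c=imaging.capture(n); c["R"]=R.from_euler("xyz",c["orientation"]).as_matrix(); c["eye"]=np.array(c["eye"])
    c["f"]=200/np.tan(np.radians(c["vfov"])/2); c["fish"]=n=="wrist"; return c
def ray(c,u,v):
    x,y=(u-c["cx"])/c["f"],(v-c["cy"])/c["f"]
    if c["fish"]:
        r=np.hypot(x,y)+1e-12; d=np.array([x/r*np.sin(r),-y/r*np.sin(r),-np.cos(r)])
    else: d=np.array([x,-y,-1.]); d/=np.linalg.norm(d)
    return c["R"]@d
def plane(c,u,v,z):
    d=ray(c,u,v); return c["eye"]+d*(z-c["eye"][2])/d[2]
def proj(c,p):
    q=c["R"].T@(np.array(p)-c["eye"]); x,y,z=q[0],-q[1],-q[2]
    if c["fish"]:
        s=np.hypot(x,y)+1e-12; t=np.arctan2(s,z); x,y,z=x/s*t,y/s*t,1
    return np.array([c["cx"]+c["f"]*x/z,c["cy"]+c["f"]*y/z])
def tri(a,pa,b,pb):
    d1,d2=ray(a,*pa),ray(b,*pb); w=b["eye"]-a["eye"]
    s=np.linalg.lstsq(np.c_[d1,-d2],w,rcond=None)[0]
    p,q=a["eye"]+s[0]*d1,b["eye"]+s[1]*d2; return (p+q)/2,np.linalg.norm(p-q)
E
python3 - <<'E'
from h import *
s,t=cam("scene"),cam("top")
def crop(c,x,y,w,h,k): return cv2.resize(c["image"][y:y+h,x:x+w,::-1],(w*k,h*k),interpolation=cv2.INTER_CUBIC)
a=np.hstack([crop(t,375,205,80,60,5),crop(s,197,190,80,60,5)])
b=np.hstack([crop(t,263,105,100,70,4),crop(s,278,138,100,70,4)])
cv2.imwrite("pics/m1.png",np.vstack([a,b]))
print("base",plane(t,176,217,.028),plane(s,447,235,.028))
print("switch",tri(t,(176,245),s,(438,205)))
print("ring",tri(t,(313,132),s,(328,185)))
E
```

```text
base [0.56861421 0.3585789  0.028     ] [0.59344642 0.35770573 0.028     ]
switch (array([0.49841152, 0.34704879, 0.05520823]), np.float64(0.00023020816162166787))
ring (array([0.72281825, 0.01679917, 0.29907744]), np.float64(0.00806801250175222))
```

View pics/m1.png

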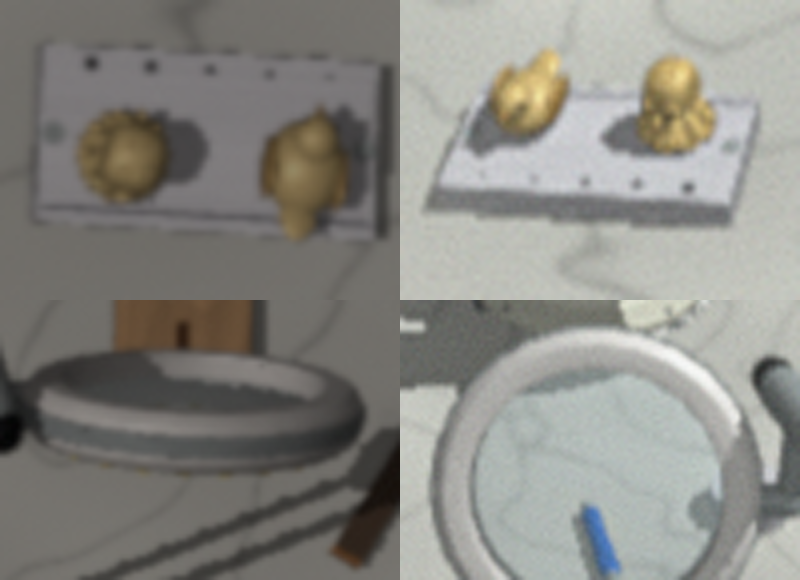

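The top view shows the octopus at about (400,235), the sparrow at (436,238) and the block between x=383 and x=452. The scene view shows the octopus from behind, with no face visible, so it probably looks towards the robot. Next I'll measure the switch and block positions.

```bash
python3 - <<'E'
from h import *
t=cam("top"); g=cv2.cvtColor(t["image"],cv2.COLOR_RGB2HSV)
# octopus: saturated yellow
m=cv2.inRange(g,(12,70,40),(35,255,255)); m[:, :375]=0; m[:,455:]=0; m[:205]=0; m[265:]=0
n,l,st,ce=cv2.connectedComponentsWithStats(m)
for i in range(1,n):
    if st[i,4]>30: print(st[i],ce[i],plane(t,*ce[i],.04))
# switch dark
gray=cv2.cvtColor(t["image"],cv2.COLOR_RGB2GRAY)
w=gray[232:262,160:195]; m=(w<45).astype(np.uint8)
n,l,st,ce=cv2.connectedComponentsWithStats(m)
for i in range(1,n):
    if st[i,4]>20: c=ce[i]+[160,232]; print("sw",st[i],c,plane(t,*c,.064))
cs=[(383,214),(451,218),(451,252),(382,248)]
print([plane(t,*c,.022).round(3) for c in cs])
w=cam("wrist"); cv2.imwrite("pics/w0.png",w["image"][:,:,::-1])
o=probe_bus.get_obs(); T=R.from_euler("xyz",o["tcp_rot"]).as_matrix()
print(w["vfov"],w["cx"],w["cy"],T.T@(w["eye"]-o["ee_pos"]),T.T@w["R"],T)
E
```

```text
[391 227  18  18 245] [399.24489796 235.78367347] [ 0.52940654 -0.20056535  0.04      ]
[427 227  18  26 294] [435.74489796 239.17687075] [ 0.52236905 -0.29080733  0.04      ]
sw [21  6  6 13 33] [184.18181818 244.21212121] [0.50053809 0.32450804 0.064     ]
sw [  9   8  13  11 120] [174.83333333 244.89166667] [0.49856363 0.34709472 0.064     ]
[array([ 0.584, -0.163,  0.022]), array([ 0.577, -0.334,  0.022]), array([ 0.491, -0.333,  0.022]), array([ 0.499, -0.16 ,  0.022])]
65.70646984690485 322.69785223003447 202.584827759819 [ 0.07558715  0.00026723 -0.14161762] [[ 1.82231381e-04  9.54743158e-01  2.97431452e-01]
 [ 9.99999945e-01 -2.56244395e-04  2.09850747e-04]
 [ 2.76568707e-04  2.97431398e-01 -9.54743152e-01]] [[ 9.06518748e-01  4.22165508e-01 -2.06015663e-04]
 [ 4.22165558e-01 -9.06518669e-01  3.81574379e-04]
 [-2.56695028e-05 -4.32877045e-04 -9.99999906e-01]]
```

```bash
r='0.04 -0.0436 0 0 0 0 0'; python3 shift.py '0.04 -0.0436 0 0 0 0 0;0.04 -0.0436 0 0 0 0 0;0.04 -0.0436 0 0 0 0 0;0.04 -0.0436 0 0 0 0 0;0.04 -0.0436 0 0 0 0 0' 40
python3 shift.py '0.04 -0.0436 0 0 0 0 0;0.04 -0.0436 0 0 0 0 0;0.04 -0.0436 0 0 0 0 0;0.04 -0.0436 0 0 0 0 0;0.04 -0.0436 0 0 0 0 0'
python3 shift.py '0.04 -0.0436 0 0 0 0 0;0.04 -0.0436 0 0 0 0 0;0.04 -0.0436 0 0 0 0 0;0.04 -0.0436 0 0 0 0 0;0 0 0 0 0 0 0'
```

```text
time: 0.92
ee_pos: [0.3216, -0.2148, 0.2313]
tcp_rot: [3.141, -0.0, 0.435]
wrist_force: [0.7, 0.7, 0.0]
gripper_width: -0.0003
grasp_force: 0.0
time: 1.55
ee_pos: [0.411, 0.0676, 0.2315]
tcp_rot: [3.141, -0.001, 0.436]
wrist_force: [1.1, -1.1, -0.0]
gripper_width: 0.0003
grasp_force: 0.0
time: 2.17
ee_pos: [0.4956, 0.2671, 0.2295]
tcp_rot: [-3.119, 0.003, 0.484]
wrist_force: [0.4, -0.6, 0.0]
gripper_width: -0.0004
grasp_force: 0.0
```

```bash
python3 - <<'E'
from h import *
o=probe_bus.get_obs(); print(o["q"].round(3),o["effort"].round(1),o["wrist_force"],o["ee_pos"],o["tcp_rot"])
w=cam("wrist"); t=cam("top"); cv2.imwrite("pics/w1.png",np.hstack([w["image"][::2,::2],t["image"][::2,::2]])[:,:,::-1])
s=cam("scene"); cv2.imwrite("pics/w1.png",np.hstack([w["image"][:,120:520],s["image"][:,240:640]])[:,:,::-1])
print(w["eye"],proj(w,[.4985,.347,.067]))
E
```

```text
[0.483 0.121 0.209 1.662 0.022 3.141] [  1.3 -52.4  48.3  -0.7   0.3  -0. ] [ 0.44936186 -0.64243792  0.03983512] [0.49560924 0.26712724 0.22952168] [-3.11910120e+00  2.89626897e-03  4.83953272e-01]
[0.56447133 0.29942889 0.37097189] [256.94848854 145.58937135]
```

View pics/w1.png

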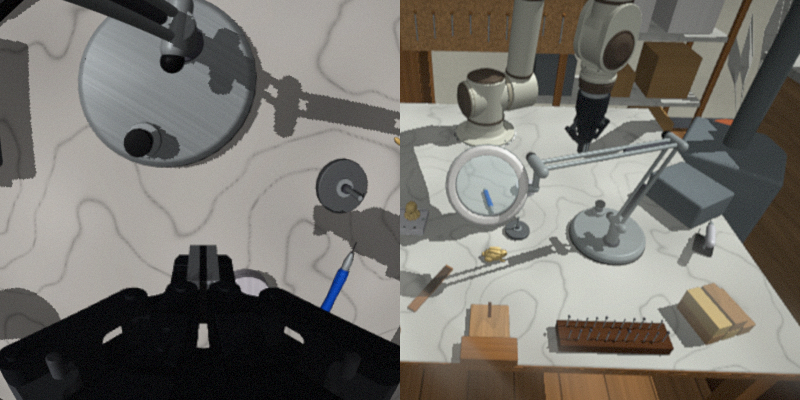

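The wrist view shows the switch at about (257,140), against a projected (257,146), so my estimate is good. The last joint has hit its range, since yaw = π + q1 − q6. I'll turn the yaw up.

```bash
python3 shift.py '0 0 0 0 0 -0.16 0;0 0 0 0 0 -0.16 0;0 0 0 0 0 -0.16 0;0 0 0 0 0 -0.16 0;0 0 0 0 0 -0.16 0'
cat > to.py <<'E'
import sys
from h import *
# delta in tool axes to a world pose: x y z roll pitch yaw
a=list(map(float,sys.argv[1:])); o=probe_bus.get_obs(); T=R.from_euler("xyz",o["tcp_rot"])
print("shift",T.inv().apply(np.array(a[:3])-o["ee_pos"]).round(4),"rot",(T.inv()*R.from_euler("xyz",a[3:])).as_rotvec().round(4),"q",o["q"].round(2))
E
python3 to.py .4985 .347 .10 3.1416 0 1.28
```

```text
time: 2.95
ee_pos: [0.4945, 0.264, 0.2326]
tcp_rot: [-3.127, -0.017, 1.285]
wrist_force: [0.2, 0.1, 0.4]
gripper_width: 0.0001
grasp_force: 0.0
shift [ 0.0786 -0.0176  0.1342] rot [-0.0145 -0.0166  0.0054] q [0.48 0.11 0.21 1.66 0.02 2.34]
```

```bash
python3 shift.py '0.04 -0.0088 0 -0.0145 -0.0166 0 0;0.04 -0.0088 0 0 0 0 0;0 0 0.05 0 0 0 0;0 0 0.05 0 0 0 0;0 0 0.03 0 0 0 0'
python3 shift.py '0 0 0 0 0 0 0;0 0 0 0 0 0 0'; python3 to.py .4985 .347 .069 3.1416 0 1.28
```

```text
time: 3.58
ee_pos: [0.4997, 0.3452, 0.1005]
tcp_rot: [-3.14, 0.002, 1.28]
wrist_force: [0.2, 0.2, -0.7]
gripper_width: -0.0002
grasp_force: 0.0
time: 3.82
ee_pos: [0.5012, 0.3465, 0.1046]
tcp_rot: [3.141, -0.001, 1.281]
wrist_force: [-0.1, -0.2, 0.2]
gripper_width: -0.0
grasp_force: 0.0
shift [-0.0003 -0.0027  0.0356] rot [ 0.0006 -0.0011  0.0008] q [0.6  0.22 0.08 1.43 0.   2.47]
```

```bash
python3 shift.py '0 -0.0027 0.02 0 0 0 0;0 0 0.015 0 0 0 0;0 0 0.004 0 0 0 0;0 0 0.004 0 0 0 0;0 0 0.004 0 0 0 0'; python3 shift.py '0 0 0.001 0 0 0 0;0 0 0 0 0 0 0;0 0 0 0 0 0 0'
```

```text
time: 4.45
ee_pos: [0.4983, 0.3475, 0.0566]
tcp_rot: [-3.141, -0.0, 1.281]
wrist_force: [-8.5, -6.2, 37.0]
gripper_width: 0.0001
grasp_force: 18.9
time: 4.82
ee_pos: [0.4983, 0.3475, 0.0569]
tcp_rot: [3.141, -0.001, 1.281]
wrist_force: [-6.1, -5.1, 17.7]
gripper_width: -0.0002
grasp_force: 8.6
```

```bash
python3 shift.py '0 0 -0.01 0 0 0 0;0 0 -0.05 0 0 0 0.085;0 0 -0.05 0 0 0 0.085;0 0 -0.05 0 0 0 0.085;0 0 0 0 0 0 0.085'; python3 to.py .4 -.19 .24 3.1416 0 3.1416; python3 - <<'E'
from h import *
s=cam("scene"); t=cam("top")
im=cv2.resize(s["image"][130:270,270:470],None,fx=4,fy=4,interpolation=cv2.INTER_CUBIC)
cv2.imwrite("pics/lit.png",im[:,:,::-1])
E
```

```text
time: 5.45
ee_pos: [0.4995, 0.3484, 0.219]
tcp_rot: [3.138, -0.005, 1.282]
wrist_force: [0.2, 0.5, -1.3]
gripper_width: 0.0723
grasp_force: 0.0
shift [-0.5443  0.0583 -0.0234] rot [ 6.90e-03 -3.00e-04 -1.86e+00] q [0.61 0.22 0.3  1.65 0.   2.47]
```

View pics/lit.png

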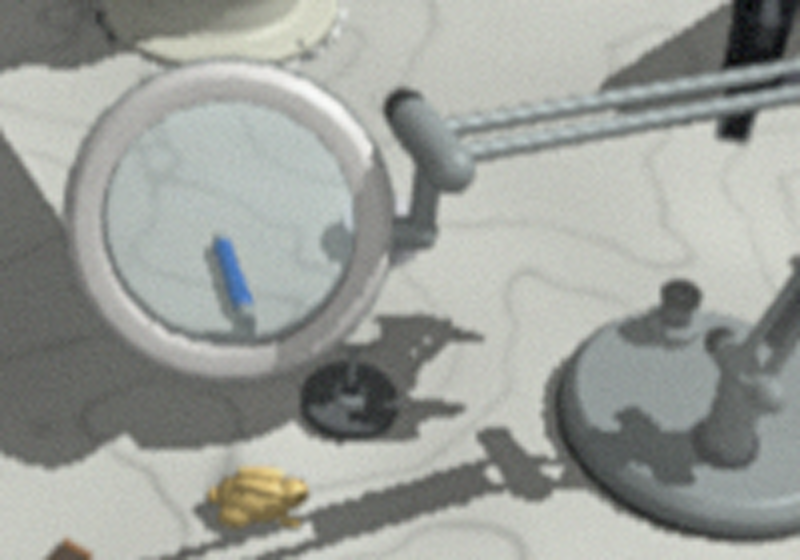

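The scene view shows the plunger back up at (438,202 full-frame). The lens underside can't be seen from here, so I'll check the light later with the wrist camera. Now I'll move to the octopus.

```bash
python3 shift.py '-0.06 0.0065 0 0 0 0 0.085;-0.06 0.0065 0 0 0 0 0.085;-0.06 0.0065 0 0 0 0 0.085;-0.06 0.0065 0 0 0 0 0.085;-0.06 0.0065 0 0 0 0 0.085'
python3 shift.py '-0.06 0.0065 0 0 0 0 0.085;-0.06 0.0065 0 0 0 0 0.085;-0.06 0.0065 0 0 0 0 0.085;-0.06 0.0065 0 0 0 0 0.085;0 0 0 0 0 -0.17 0.085'
python3 shift.py '0 0 0 0 0 -0.17 0.085;0 0 0 0 0 -0.17 0.085;0 0 0 0 0 -0.17 0.085;0 0 0 0 0 -0.17 0.085;0 0 0 0 0 -0.17 0.085' | head -3
python3 shift.py '0 0 0 0 0 -0.17 0.085;0 0 0 0 0 -0.17 0.085;0 0 0 0 0 -0.17 0.085;0 0 0 0 0 -0.17 0.085;0 0 0 0 0 -0.17 0.085' | head -3
python3 - <<'E'
from h import *
w=cam("wrist"); o=probe_bus.get_obs(); print(o["q"],o["ee_pos"],w["eye"],proj(w,[.53,-.2,.045]))
cv2.imwrite("pics/w2.png",w["image"][:,:,::-1])
E
```

```text
time: 6.18
ee_pos: [0.4425, 0.049, 0.2128]
tcp_rot: [-3.138, 0.002, 1.282]
wrist_force: [1.0, -0.2, 0.0]
gripper_width: 0.0851
grasp_force: 0.0
time: 6.8
ee_pos: [0.3985, -0.1901, 0.2127]
tcp_rot: [-3.137, 0.0, 1.449]
wrist_force: [0.7, 1.5, -0.1]
gripper_width: 0.0853
grasp_force: 0.0
time: 7.42
ee_pos: [0.3997, -0.1865, 0.2129]
tcp_rot: [-3.139, -0.003, 2.307]
time: 8.05
ee_pos: [0.3997, -0.1865, 0.2129]
tcp_rot: [3.141, -0.004, -3.126]
[-4.35987799e-01 -1.74389253e-01 -1.11736446e-01  1.63715198e+00
 -1.00614248e-03 -4.59565624e-01] [ 0.39966291 -0.18651462  0.21294349] [ 0.32408041 -0.1881775   0.35487546] [309.79949447 291.80081823]
```

View pics/w2.png

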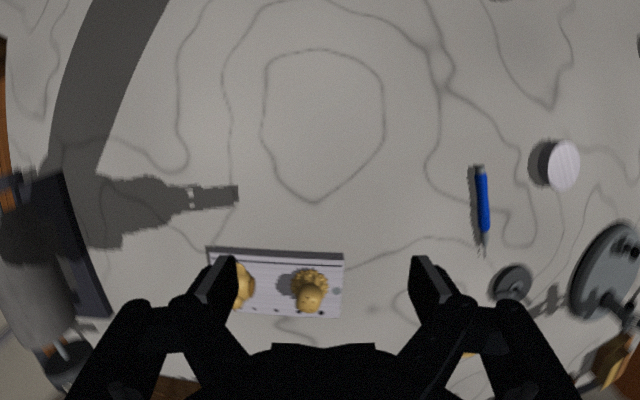

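The wrist view has image-up towards the robot. The octopus is at (310,290), matching the projection at (310,292), and the sparrow is at (243,285). I'll enlarge it to find the heading.

```bash
python3 - <<'E'
import cv2
a=cv2.imread("pics/w2.png")[258:328,265:355]
cv2.imwrite("pics/w2c.png",cv2.resize(a,None,fx=8,fy=8,interpolation=cv2.INTER_CUBIC))
E
```

```text
(no output)
```

View pics/w2c.png

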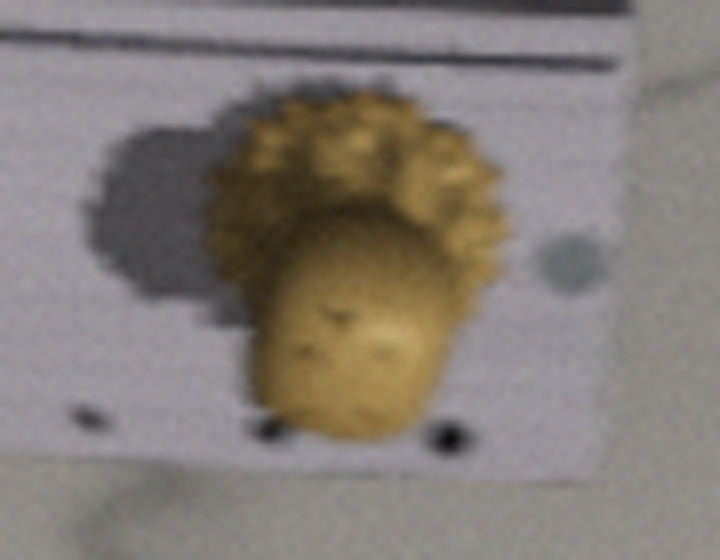

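The crop shows the head with flat left and right sides about 24 px (28 mm) apart and no pupils visible. The camera looks too steeply here, so I'll take lower side views and combine them into one picture.

```bash
python3 shift.py '0 0 0.04 0 0 0 0.085;0 0 0.04 0 0 0 0.085;0 0 0 0 -0.18 0 0.085;0 0 0 0 -0.18 0 0.085;0 0 0 0 -0.18 0 0.085'
python3 shift.py '0 0 0 0 0 0 0.085' | head -1
cat > snap.py <<'E'
import sys,pickle
from h import *
w=cam("wrist"); pickle.dump(w,open(f"pics/{sys.argv[1]}.pkl","wb"))
p=proj(w,[.53,-.2,.047]); o=probe_bus.get_obs(); print(p,w["eye"],o["ee_pos"],o["tcp_rot"],o["q"].round(2))
x,y=p.astype(int); a=w["image"][max(y-35,0):y+35,max(x-35,0):x+35]
g=cv2.cvtColor(a,cv2.COLOR_RGB2GRAY); n,l,st,ce=cv2.connectedComponentsWithStats((g<38).astype(np.uint8))
for i in range(1,n): print("dark",st[i,4],(ce[i]+[x-35,y-35]).round(1))
cv2.imwrite(f"pics/{sys.argv[1]}.png",cv2.resize(a,(400,400),interpolation=cv2.INTER_CUBIC)[:,:,::-1])
E
python3 snap.py A; python3 to.py .52 -.05 .15 3.1416 0 1.57
```

```text
time: 8.72
ee_pos: [0.4001, -0.1864, 0.1335]
tcp_rot: [3.14, 0.543, -3.134]
wrist_force: [-0.6, 0.4, 0.6]
gripper_width: 0.085
grasp_force: 0.0
time: 8.85
[308.61427844 257.69830356] [ 0.25887266 -0.18737045  0.21427419] [ 0.39870312 -0.18678531  0.13350502] [ 3.14125686  0.53744116 -3.13554294] [-0.64 -0.69 -0.71  1.1   0.31 -0.57]
shift [-0.1133  0.136   0.0484] rot [0.4233 0.4199 1.5362] q [-0.64 -0.69 -0.71  1.1   0.31 -0.57]
```

```bash
python3 shift.py '0 0 -0.03 0 0.18 0 0.085;0 0 -0.03 0 0.18 0 0.085;0 0 0 0 0.18 0 0.085;0 0 0 0 0 0.175 0.085;0 0 0 0 0 0.175 0.085' >/dev/null
python3 shift.py '0 0 0 0 0 0.175 0.085;0 0 0 0 0 0.175 0.085;0 0 0 0 0 0.175 0.085;0 0 0 0 0 0.175 0.085;0 0 0 0 0 0.175 0.085' | head -3
python3 shift.py '0 0 0 0 0 0.175 0.085;0 0 0 0 0 0.175 0.085;0 0 0 0 0 0 0.085' | head -3; python3 to.py .52 -.06 .15 3.1416 0 1.57
```

```text
time: 10.15
ee_pos: [0.3757, -0.1874, 0.1883]
tcp_rot: [-3.137, -0.001, 1.921]
time: 10.52
ee_pos: [0.3754, -0.1873, 0.1882]
tcp_rot: [-3.138, 0.001, 1.578]
shift [0.1263 0.1456 0.0376] rot [-0.004   0.0006  0.0079] q [-0.46 -0.23 -0.21  1.6  -0.    1.1 ]
```

```bash
python3 shift.py '0.04 0.0485 0 0 0 0 0.085;0.04 0.0485 0 0 0 0 0.085;0.046 0.0485 0 0 0 0 0.085;0 0 0.03 0 -0.18 0 0.085;0 0 0 0 -0.18 0 0.085' >/dev/null
python3 shift.py '0 0 0 0 -0.18 0 0.085;0 0 0 0 0 0 0.085' | head -3; python3 snap.py B
```

```text
time: 11.4
ee_pos: [0.5157, -0.0613, 0.1563]
tcp_rot: [-3.133, 0.542, 1.588]
[335.09557396 240.51456748] [0.51429583 0.07688471 0.23836611] [ 0.51583308 -0.0620464   0.15710558] [-3.13500893  0.53929847  1.58535003] [ 0.16  0.04 -0.09  1.53 -0.53  1.75]
dark 1 [314. 206.]
dark 2 [314.  208.5]
dark 2 [314.  211.5]
dark 2 [313.  229.5]
dark 2 [312.  240.5]
dark 3 [356. 245.]
dark 2 [312.  246.5]
dark 1 [369. 246.]
dark 1 [312. 249.]
dark 2 [311.  258.5]
dark 1 [311. 261.]
dark 3 [311. 265.]
```

```bash
python3 - <<'E'
import cv2,numpy as np
s=cv2.imread("pics/scene0.png")[195:225,235:275]
s=cv2.resize(s,(266,200),interpolation=cv2.INTER_CUBIC); s=cv2.copyMakeBorder(s,0,200,0,0,0)
a,b=[cv2.resize(cv2.imread(f"pics/{k}.png"),(266,400)[::-1][:1]*2)[:, 67:333] for k in "AB"]
cv2.imwrite("pics/mont.png",np.hstack([a,b,s]))
E
```

```text
(no output)
```

View pics/mont.png

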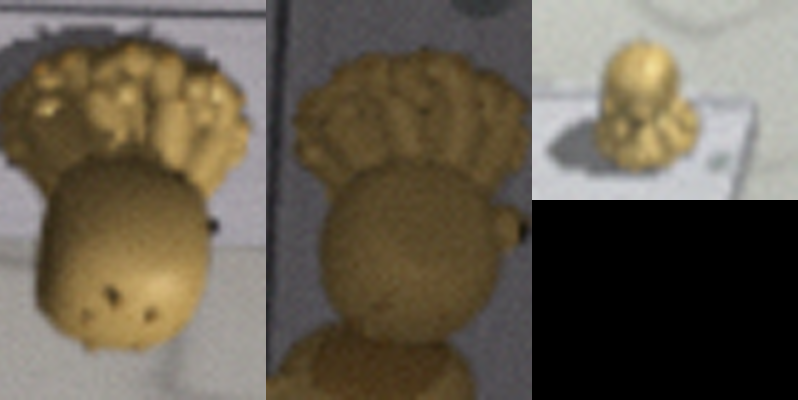

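In the left panel (from the robot's side) a black pupil shows only at the right edge. In the middle panel (from +Y, image right = +X) an eye sticks out on the right. So the octopus looks roughly along +X, turned a little towards +Y. Next I'll measure the lens with the tool tilted forward.

```bash
python3 shift.py '0 0 -0.03 0 0.18 0 0.085;0 0 -0.03 0 0.18 0 0.085;0 -0.03 0 0 0.18 0 0.085;0 -0.03 0 -0.18 0 0 0.085;0 -0.02 0 -0.18 0 0 0.085' >/dev/null
python3 shift.py '0 0 0 -0.18 0 0 0.085;0 0 0 -0.18 0 0 0.085;0 0 0 -0.18 0 0 0.085;0 0 0 0 0 0 0.085'; python3 to.py .45 -.06 .2 3.1416 0 1.57
python3 - <<'E'
from h import *
w=cam("wrist"); print(w["eye"],proj(w,[.723,.017,.299])); cv2.imwrite("pics/L1.png",w["image"][:,:,::-1])
E
```

```text
time: 12.58
ee_pos: [0.4931, -0.05, 0.2192]
tcp_rot: [2.364, -0.007, 1.584]
wrist_force: [-0.4, 0.4, -0.5]
gripper_width: 0.0853
grasp_force: 0.0
shift [-0.0096 -0.0442 -0.0167] rot [ 0.7771 -0.0121  0.0102] q [-0.18 -0.85 -0.75  0.9   0.14  1.44]
[0.3918992  0.02354338 0.32045465] [550.55879243 137.65289294]
```

```bash
python3 -c "
import cv2
a=cv2.imread('pics/L1.png')[20:260,400:640]; cv2.imwrite('pics/L1c.png',cv2.resize(a,(600,600),interpolation=cv2.INTER_CUBIC))"
```

```text
(no output)
```

View pics/L1c.png

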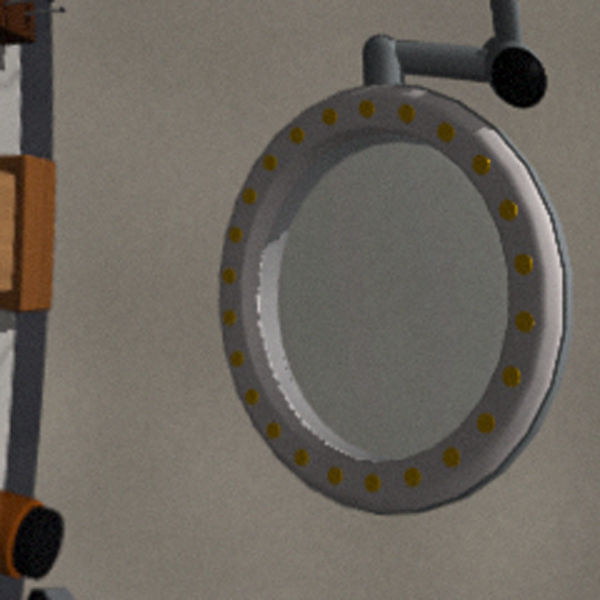

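The lens is seen face-on, with amber LEDs in a circle (full-frame centre about (551,137)). Those LEDs make good points to triangulate. I'll also compare their colour before and after the press.

```bash
cat > led.py <<'E'
import sys,pickle
from h import *
def leds(w,c0=None):
    g=cv2.cvtColor(w["image"],cv2.COLOR_RGB2HSV); m=cv2.inRange(g,(15,150,60),(32,255,255))
    n,l,st,ce=cv2.connectedComponentsWithStats(m); p=proj(w,[.723,.017,.299])
    out=[]
    for i in range(1,n):
        if 3<=st[i,4]<80 and np.linalg.norm(ce[i]-p)<110: out.append(ce[i])
    return np.array(out)
if __name__=="__main__":
    w=cam("wrist"); pickle.dump(w,open(f"pics/{sys.argv[1]}.pkl","wb")); L=leds(w)
    print(len(L),w["eye"].round(4)); print(L.round(1).tolist())
    print([tuple(int(v) for v in w["image"][int(y+.5),int(x+.5)]) for x,y in L[::4]])
E
python3 led.py L1; python3 shift.py '-0.06 0 0 0 0 0 0.085;-0.06 0 0 0 0 0 0.085;0 0 0 0 0 0 0.085;0 0 0 0 0 0 0.085' | head -3; python3 led.py L2
python3 - <<'E'
from h import *
a=cv2.imread("pics/top0.png").astype(int); b=cam("top")["image"][:,:,::-1].astype(int)
for n,s in(("ring",np.s_[125:160,265:355]),("desk",np.s_[150:200,40:100])): print(n,a[s].reshape(-1,3).mean(0),b[s].reshape(-1,3).mean(0),a[s].max((0,1)),b[s].max((0,1)))
d=np.abs(b-a).sum(2)[150:160,270:350]; print(d.max(),(d>60).sum())
E
```

```text
24 [0.3914 0.0239 0.3214]
[[545.7, 63.4], [561.6, 65.2], [531.1, 66.6], [577.4, 72.7], [518.0, 74.0], [507.0, 84.7], [591.2, 85.7], [499.0, 98.4], [602.1, 103.7], [493.6, 113.6], [608.3, 125.5], [491.0, 130.0], [491.0, 146.6], [608.8, 148.5], [494.1, 163.2], [603.4, 170.5], [500.0, 178.4], [593.2, 188.7], [508.7, 191.8], [579.6, 202.5], [519.8, 202.5], [533.1, 209.8], [564.1, 210.2], [548.1, 212.9]]
[(68, 50, 0), (68, 52, 0), (76, 59, 10), (74, 54, 0), (74, 58, 0), (75, 56, 5)]
time: 13.18
ee_pos: [0.494, -0.169, 0.2198]
tcp_rot: [2.365, -0.008, 1.583]
14 [ 0.393  -0.0954  0.3212]
[[607.5, 7.1], [492.1, 10.9], [491.2, 26.1], [607.5, 27.4], [493.2, 41.1], [601.9, 47.3], [498.2, 55.4], [591.5, 64.4], [506.4, 67.7], [517.1, 77.6], [577.4, 77.0], [530.3, 84.4], [561.6, 84.8], [545.4, 86.9]]
[(70, 55, 3), (72, 54, 0), (68, 51, 0), (75, 55, 4)]
ring [87.67936508 90.73238095 92.48444444] [92.62222222 95.81873016 97.67301587] [134 137 141] [141 144 149]
desk [ 99.3        102.99433333 104.77466667] [104.79133333 108.691      110.54766667] [129 127 130] [135 134 137]
24 0
```

```bash
python3 shift.py '0.06 0 0 0 0 0 0.085;0.06 0 0 0 0 0 0.085;0.06 0 0 0 0 0 0.085;0.05 0 0 0 0 0 0.085;0 0 0 0 0 0 0.085' | head -3; python3 shift.py '0 0 0 0 0 0 0.085' | head -1; python3 led.py L3
cat > lens.py <<'E'
import pickle
from h import *
from led import leds
from scipy.optimize import least_squares
V=[pickle.load(open(f"pics/L{k}.pkl","rb")) for k in (1,2,3)]; P=[leds(v) for v in V]
X=None
# match: order of LEDs by angle about the centre, start = best residual
def order(p,c): return p[np.argsort(np.arctan2(*(p-c).T[::-1]))]
a,b=[order(p,cv2.fitEllipse(p.astype(np.float32))[0]) for p in (P[0],P[2])]
best=min(range(24),key=lambda k:sum(tri(V[0],a[i],V[2],b[(i+k)%24])[1] for i in range(24))) 
T=[tri(V[0],a[i],V[2],b[(i+best)%24]) for i in range(24)]
X=np.array([t[0] for t in T]); print("gap mm",1e3*np.mean([t[1] for t in T]))
c=X.mean(0); n=np.linalg.svd(X-c)[2][2]; n*=-np.sign(n[0])
print("centre",c,"normal",n,"down deg",np.degrees(np.arcsin(-n[2])),"yaw of -n",np.degrees(np.arctan2(-n[1],-n[0])),"plane rms",np.std((X-c)@n),"r",np.linalg.norm(X-c,axis=1).mean(),np.linalg.norm(X-c,axis=1).std())
e=[np.linalg.norm(P[1]-proj(V[1],x),axis=1).min() for x in X if 5<proj(V[1],x)[1]]; print("view2 err px",np.mean(e),np.max(e))
E
python3 lens.py
```

```text
time: 13.9
ee_pos: [0.495, 0.0655, 0.2218]
tcp_rot: [2.369, -0.008, 1.596]
time: 14.02
22 [0.3947 0.1335 0.3235]
[[523.2, 175.7], [537.7, 177.1], [509.8, 179.2], [552.5, 183.7], [498.3, 187.0], [565.8, 195.8], [489.4, 197.5], [482.5, 210.5], [576.6, 212.6], [478.7, 224.9], [583.0, 232.6], [477.4, 240.2], [584.4, 254.1], [478.4, 255.9], [482.4, 271.1], [580.6, 274.6], [488.6, 284.9], [572.2, 291.7], [497.0, 297.0], [560.5, 304.5], [547.3, 312.2], [533.1, 314.6]]
[(69, 49, 0), (73, 54, 1), (72, 55, 3), (70, 51, 0), (74, 53, 0), (69, 51, 0)]Traceback (most recent call last):
  File "lens.py", line 10, in <module>
    best=min(range(24),key=lambda k:sum(tri(V[0],a[i],V[2],b[(i+k)%24])[1] for i in range(24)))
  File "lens.py", line 10, in <lambda>
    best=min(range(24),key=lambda k:sum(tri(V[0],a[i],V[2],b[(i+k)%24])[1] for i in range(24)))
                                    ~~~^^^^^^^^^^^^^^^^^^^^^^^^^^^^^^^^^^^^^^^^^^^^^^^^^^^^^^^
  File "lens.py", line 10, in <genexpr>
    best=min(range(24),key=lambda k:sum(tri(V[0],a[i],V[2],b[(i+k)%24])[1] for i in range(24)))
                                                           ~^^^^^^^^^^
IndexError: index 22 is out of bounds for axis 0 with size 22
```

```bash
python3 - <<'E'
s=open('lens.py').read(); i=s.index("def order"); j=s.index("X=np.array(")
s=s[:i]+'''A=np.c_[P[0][:8],np.ones(8)]; M=np.linalg.lstsq(A,P[2][[0,1,2,3,4,6,5,7]],rcond=None)[0]
pr=np.c_[P[0],np.ones(24)]@M; pairs=[(i,int(np.argmin(np.linalg.norm(P[2]-p,axis=1))),np.linalg.norm(P[2]-p,axis=1).min()) for i,p in enumerate(pr)]
pairs=[q for q in pairs if q[2]<6]; print(len(pairs),len({q[1] for q in pairs}))
T=[tri(V[0],P[0][i],V[2],P[2][j]) for i,j,_ in pairs]
'''+s[j:]
# circle centre from arc: solve algebraic circle in plane
s=s.replace('print("centre"','''B=np.linalg.svd(X-c)[2][:2]; uv=(X-c)@B.T; k=np.linalg.lstsq(np.c_[2*uv,np.ones(len(uv))],(uv**2).sum(1),rcond=None)[0]; c=c+k[:2]@B
print("centre"''')
open('lens.py','w').write(s)
E
python3 lens.py
```

```text
22 22
gap mm 9.623552115563163
centre [0.71036273 0.0182845  0.3043587 ] normal [-0.93097059  0.05914233  0.36027204] down deg -21.116904164173594 yaw of -n -3.6349789422993695 plane rms 0.004213809825764702 r 0.0674127874343127 0.0036423454614213004
view2 err px 9.384512809945308 16.353357647728817
```

```bash
python3 - <<'E'
s=open('lens.py').read(); i=s.index("A=np.c_"); j=s.index("X=np.array(")
s=s[:i]+'''def order(p,c): return p[np.argsort(np.arctan2(*(p-c).T[::-1]))]
a,b=[list(order(p,np.array(cv2.fitEllipse(p.astype(np.float32))[0]))) for p in (P[0],P[2])]
g=int(np.argmax([np.linalg.norm(b[i]-b[(i+1)%22]) for i in range(22)]))+1; b[g:g]=[None,None]
def T_(k): return [tri(V[0],a[i],V[2],b[(i+k)%24]) for i in range(24) if b[(i+k)%24] is not None]
S=[np.mean([t[1] for t in T_(k)]) for k in range(24)]; print(np.sort(S)[:3]); T=T_(int(np.argmin(S)))
'''+s[j:]
open('lens.py','w').write(s)
E
python3 lens.py
```

```text
[0.00012764 0.00962355 0.00976879]
gap mm 0.1276420691461665
centre [0.71184398 0.01700413 0.29257064] normal [-0.89154519  0.02928139 -0.45198426] down deg 26.871063239535733 yaw of -n -1.8811132211963895 plane rms 0.00035102328110432726 r 0.07173847449588358 0.00020185602934211087
view2 err px 0.3597037809279227 0.7313885238568097
```

The LED fit is consistent: 0.13 mm gap, 26.9° downward, and 0.36 px error in the third view. Now I'll work out the octopus position and heading from views A and B.

```bash
python3 - <<'E'
import pickle
from h import *
A,B=[pickle.load(open(f"pics/{k}.pkl","rb")) for k in "AB"]
def box(c,p,thr=70):
    g=cv2.cvtColor(c["image"],cv2.COLOR_RGB2HSV); m=cv2.inRange(g,(10,90,20),(35,255,255))
    x,y=map(int,p); r=m[y-6:y+7]; out=[]
    for k in range(13):
        xs=np.flatnonzero(r[k,x-30:x+30]); out.append((y-6+k,xs.min()+x-30,xs.max()+x-30))
    return out
print(box(A,(307,257))); print(box(B,(335,240)))
e,g=tri(A,(321.8,261.4),B,(355.5,245)); print("left pupil",e,g)
h,g=tri(A,(306.4,259),B,(336.8,242)); print("head",h,g)
d=e[:2]-h[:2]; print("eye rel head",d,np.hypot(*d),np.degrees(np.arctan2(d[1],d[0])))
E
python3 to.py .53 -.2 .2 3.1416 0 3.1416
```

```text
[(251, np.int64(289), np.int64(324)), (252, np.int64(290), np.int64(323)), (253, np.int64(291), np.int64(323)), (254, np.int64(292), np.int64(322)), (255, np.int64(292), np.int64(321)), (256, np.int64(293), np.int64(320)), (257, np.int64(293), np.int64(319)), (258, np.int64(293), np.int64(319)), (259, np.int64(293), np.int64(320)), (260, np.int64(293), np.int64(320)), (261, np.int64(293), np.int64(321)), (262, np.int64(292), np.int64(320)), (263, np.int64(292), np.int64(320))]
[(234, np.int64(319), np.int64(355)), (235, np.int64(320), np.int64(353)), (236, np.int64(321), np.int64(352)), (237, np.int64(322), np.int64(351)), (238, np.int64(322), np.int64(351)), (239, np.int64(322), np.int64(350)), (240, np.int64(323), np.int64(350)), (241, np.int64(323), np.int64(355)), (242, np.int64(323), np.int64(355)), (243, np.int64(322), np.int64(356)), (244, np.int64(322), np.int64(356)), (245, np.int64(322), np.int64(356)), (246, np.int64(322), np.int64(355))]
left pupil [ 0.54719966 -0.19032988  0.04999491] 0.017198267465681667
head [ 0.53196923 -0.20232329  0.04736647] 3.937478867414388e-05
eye rel head [0.01523043 0.01199341] 0.019385767379647915 38.219143614005745
shift [-0.2598  0.0084  0.0354] rot [ 0.6124  0.5926 -1.4753] q [ 0.18 -0.83 -0.73  0.9  -0.11  1.7 ]
```

```bash
python3 shift.py '0 0 0 0.16 0 0 0.085;0 0 0 0.16 0 0 0.085;0 0 0 0.16 0 0 0.085;0 0 0 0.16 0 0 0.085;0 0 0 0.14 0 0 0.085' >/dev/null
python3 shift.py '-0.055 0 0 0 0 0 0.085;-0.055 0 0 0 0 0 0.085;-0.055 0 0 0 0 0 0.085;-0.055 0 0 0 0 0 0.085;-0.045 0 0 0 0 0.175 0.085' >/dev/null
python3 shift.py '0 0 0 0 0 0.175 0.085;0 0 0 0 0 0.175 0.085;0 0 0 0 0 0.175 0.085;0 0 0 0 0 0.175 0.085;0 0 0 0 0 0.175 0.085' >/dev/null
python3 shift.py '0 0 0 0 0 0.175 0.085;0 0 0 0 0 0.175 0.085;0 0 0 0 0 0 0.085' | head -3; python3 to.py .62 -.2 .17 3.1416 0 0.05
```

```text
time: 16.32
ee_pos: [0.4986, -0.2077, 0.2192]
tcp_rot: [-3.132, 0.007, 0.182]
shift [0.1211 0.0147 0.0482] rot [-0.0089  0.0076  0.1315] q [-0.4   0.07  0.13  1.65  0.    2.56]
```

```bash
python3 shift.py '0.06 0.007 0 0 0 0.1 0.085;0.06 0.007 0 0 0 0 0.085;0 0 0.05 0 0 0 0.085;0 0 0 0 0 0 0.085;0 0 0 0 0 0 0.085' | head -3; python3 snap.py C; python3 - <<'E'
import pickle
from h import *
C=pickle.load(open("pics/C.pkl","rb")); x,y=map(int,proj(C,[.532,-.202,.047]))
g=cv2.cvtColor(C["image"],cv2.COLOR_RGB2GRAY); m=cv2.inRange(cv2.cvtColor(C["image"],cv2.COLOR_RGB2HSV),(10,90,20),(35,255,255))
w=g[y-32:y+33,x-32:x+33]; m=m[y-32:y+33,x-32:x+33]
hull=cv2.convexHull(cv2.findNonZero(m)); z=cv2.fillConvexPoly(np.zeros_like(m),hull,1)
for t in(25,30,40,50,60):
    n,l,st,ce=cv2.connectedComponentsWithStats(((w<t)&(z>0)).astype(np.uint8))
    print(t,[(int(st[i,4]),(ce[i]+[x-32,y-32]).round(1).tolist()) for i in range(1,n) if 3<=st[i,4]<80])
E
```

```text
time: 16.95
ee_pos: [0.6188, -0.2043, 0.17]
tcp_rot: [-3.133, 0.007, 0.084]
[311.51820079 279.49343218] [ 0.69536486 -0.19935687  0.31115832] [ 0.61920558 -0.20425557  0.17108983] [-3.13431673  0.00530885  0.08383869] [-0.32  0.33  0.35  1.59  0.    2.74]
dark 8 [313.  262.6]
dark 11 [330.6 268.5]
25 [(4, [313.0, 262.8]), (5, [331.0, 268.8])]
30 [(4, [313.0, 262.8]), (7, [331.0, 269.0])]
40 [(8, [313.0, 262.6]), (13, [330.8, 268.5])]
50 [(3, [332.7, 257.0]), (5, [324.6, 257.6]), (3, [318.3, 260.7]), (15, [313.5, 263.0]), (20, [330.1, 267.9]), (38, [320.9, 270.0]), (13, [329.5, 276.8])]
60 [(13, [318.5, 249.9]), (6, [305.3, 256.2]), (25, [333.7, 259.0]), (5, [306.0, 261.0]), (3, [298.7, 267.3])]
```

```bash
cat > rel.py <<'E'
E
python3 - <<'E'
import pickle
from h import *
C=pickle.load(open("pics/C.pkl","rb"))
for z in(.050,.052,.056):
    l,r=plane(C,313,262.7,z),plane(C,330.8,268.6,z); m=(l+r)/2; d=(l-r)[:2]; h=np.arctan2(-d[0],d[1])
    o=m[:2]-.0205*np.array([np.cos(h),np.sin(h)]); print(z,l,r,np.hypot(*d),np.degrees(h),"origin",o)
E
```

```text
0.05 [ 0.55103009 -0.20010312  0.05      ] [ 0.54602252 -0.21769551  0.05      ] 0.01829120237331282 -15.888696755634273 origin [ 0.5288095  -0.20328704]
0.052 [ 0.55213544 -0.2000974   0.052     ] [ 0.54716621 -0.21755507  0.052     ] 0.0181511248700027 -15.88869675563418 origin [ 0.52993402 -0.20321396]
0.056 [ 0.55434612 -0.20008597  0.056     ] [ 0.5494536  -0.21727419  0.056     ] 0.01787096986338251 -15.888696755633942 origin [ 0.53218306 -0.2030678 ]
```

Seen from the +X side, the pupils are at (313,263) and (331,269), which puts the heading at −16° and the origin near (0.530, −0.203). That fits the head estimate (0.532, −0.202) and the block. The dark spot in view A was a block hole. I'll move above it and turn for the grasp.

```bash
python3 shift.py '-0.045 0 0 0 0 0 0.06;-0.043 0 0 0 0 -0.174 0.06;0 0 0 0 0 -0.174 0.06;0 0 0 0 0 -0.174 0.06;0 0 0 0 0 -0.174 0.06' >/dev/null
python3 shift.py '0 0 0 0 0 -0.174 0.06;0 0 0 0 0 -0.174 0.06;0 0 0 0 0 -0.174 0.06;0 0 0 0 0 -0.174 0.06;0 0 0 0 0 -0.174 0.06' >/dev/null
python3 shift.py '0 0 0 0 0 -0.174 0.06;0 0 0 0 0 -0.174 0.06;0 0 0 0 0 -0.174 0.06;0 0 0 0 0 -0.174 0.06;0 0 0 0 0 -0.174 0.06' |head -3
python3 shift.py '0 0 0 0 0 -0.174 0.06;0 0 0 0 0 -0.174 0.06;0 0 0 0 0 0 0.06' ; python3 to.py .5305 -.203 .10 3.1416 0 2.864
```

```text
time: 18.88
ee_pos: [0.5319, -0.2113, 0.1723]
tcp_rot: [3.139, -0.007, 2.526]
time: 19.25
ee_pos: [0.5319, -0.2113, 0.1717]
tcp_rot: [3.137, -0.007, 2.867]
wrist_force: [-0.1, 0.3, 0.8]
gripper_width: 0.0601
grasp_force: 0.0
shift [0.0031 0.0073 0.0717] rot [ 0.0046 -0.0066  0.0025] q [-0.38  0.13  0.11  1.56  0.   -0.1 ]
```

```bash
python3 shift.py '0.003 0.0075 0.035 0.0046 -0.0066 0 0.06;0 0 0.035 0 0 0 0.06;0 0 0 0 0 0 0.06;0 0 0 0 0 0 0.06' | head -3; python3 to.py .5305 -.203 .043 3.1416 0 2.864; python3 - <<'E'
from h import *
w=cam("wrist"); print(proj(w,[.5305,-.203,.05])); a=w["image"][180:400,200:450]
cv2.imwrite("pics/g.png",cv2.resize(a,None,fx=2.6,fy=2.6)[:,:,::-1])
E
```

```text
time: 19.75
ee_pos: [0.5311, -0.203, 0.1012]
tcp_rot: [3.141, -0.002, 2.866]
shift [ 0.0005 -0.0002  0.0582] rot [ 0.0002 -0.0015  0.0016] q [-0.37  0.12 -0.04  1.41  0.   -0.09]
[322.98809011 224.7697283 ]
```

```bash
python3 shift.py '0 0 0.025 0 0 0 0.06;0 0 0.02 0 0 0 0.06;0 0 0.013 0 0 0 0.06;0 0 0 0 0 0 0.06' 30; python3 shift.py '0 0 0 0 0 0 0.015;0 0 0 0 0 0 0.015;0 0 0 0 0 0 0.015;0 0 0 0 0 0 0.015;0 0 0 0 0 0 0.015' 30
```

```text
time: 20.3
ee_pos: [0.5303, -0.2025, 0.041]
tcp_rot: [3.141, -0.004, 2.867]
wrist_force: [-0.1, -0.1, 0.4]
gripper_width: 0.0604
grasp_force: 0.0
time: 20.92
ee_pos: [0.531, -0.2027, 0.042]
tcp_rot: [3.141, -0.002, 2.867]
wrist_force: [0.3, -0.6, 6.0]
gripper_width: 0.0264
grasp_force: 30.7
```

```bash
python3 shift.py '0 0 -0.03 0 0 0 0.015;0 0 -0.05 0 0 0 0.015;0 0 -0.05 0 0 0 0.015;0 0 -0.05 0 0 0 0.015;0 0 0 0 0 0 0.015'; cat > fin.py <<'E'
from h import *
import sys
dx=float(sys.argv[1]) if len(sys.argv)>1 else 0; dz=float(sys.argv[2]) if len(sys.argv)>2 else 0
n=np.array([-.89155,.02928,-.45198]); G=np.array([.71184,.0170,.29257])-.013*n; F=G+.15*n
x=-n; y=np.cross([0,0,1],x); y/=np.linalg.norm(y); Ro=np.c_[x,y,np.cross(x,y)]
t=F-Ro@np.array([.0205-dx,0,.010-dz]); Tt=R.from_matrix(Ro@np.diag([-1,1,-1]))
o=probe_bus.get_obs(); T=R.from_euler("xyz",o["tcp_rot"])
print("target",t,Tt.as_euler("xyz"),"shift",T.inv().apply(t-o["ee_pos"]).round(4),"rot",(T.inv()*Tt).as_rotvec().round(4),"q",o["q"].round(2),o["qvel"].round(3))
E
python3 fin.py
```

```text
time: 21.55
ee_pos: [0.5323, -0.2032, 0.2253]
tcp_rot: [-3.141, 0.003, 2.867]
wrist_force: [1.2, 0.3, -0.3]
gripper_width: 0.0263
grasp_force: 30.0
target [0.57593824 0.02146324 0.21246284] [-3.14159265  0.46898258  3.10876277] shift [0.0189 0.2281 0.0127] rot [-0.0571 -0.4641 -0.2367] q [-0.36  0.13  0.21  1.65  0.   -0.09] [ 0.002  0.027 -0.095 -0.051  0.    -0.001]
```

```bash
python3 shift.py '0 0 0 0 0 -0.12 0.015;0 0 0 0 0 -0.122 0.015;0 0.055 0 0 0 0 0.015;0 0.055 0 0 0 0 0.015;0 0.055 0 0 0 0 0.015' | head -3
python3 shift.py '0 0.055 0 0 0 0 0.015;0 0 0 0 -0.16 0 0.015;0 0 0 0 -0.16 0 0.015;0 0 0 0 -0.149 0 0.015;0 0 0 0 0 0 0.015'; python3 fin.py
```

```text
time: 22.18
ee_pos: [0.5358, -0.0363, 0.2199]
tcp_rot: [3.14, -0.005, 3.109]
time: 22.8
ee_pos: [0.5351, 0.0172, 0.2186]
tcp_rot: [3.14, 0.463, 3.109]
wrist_force: [0.8, 0.4, 0.3]
gripper_width: 0.0265
grasp_force: 30.1
target [0.57593824 0.02146324 0.21246284] [-3.14159265  0.46898258  3.10876277] shift [-0.0337  0.0055  0.0237] rot [ 0.0016 -0.0056  0.0005] q [ 0.05 -0.42 -0.38  1.15 -0.04  0.07] [-0.008  0.104  0.153  0.062  0.008 -0.001]
```

```bash
python3 shift.py '-0.017 0.0028 0.012 0 0 0 0.015;-0.017 0.0027 0.0117 0.0016 -0.0056 0 0.015;0 0 0 0 0 0 0.015;0 0 0 0 0 0 0.015;0 0 0 0 0 0 0.015'; python3 fin.py; python3 - <<'E'
from h import *
o=probe_bus.get_obs(); T=R.from_euler("xyz",o["tcp_rot"]); oc=lambda p:T.apply(np.array([-p[0],p[1],-p[2]])-[0,0,-.020])+o["ee_pos"]
pts=dict(face=(.0205,0,.030),L=(.0225,.009,.031),Rr=(.0225,-.009,.031),top=(0,0,.051),foot=(0,0,0))
t,s,w=cam("top"),cam("scene"),cam("wrist")
def crop(c,u,k,h=150):
    im=c["image"][:,:,::-1].copy(); x,y=map(int,u); r=int(h/k); x0,y0=max(0,min(x-r,640-2*r)),max(0,min(y-r,400-2*r))
    a=cv2.resize(im[y0:y0+2*r,x0:x0+2*r],(300,300),interpolation=cv2.INTER_CUBIC); print("origin",x0,y0,"scale",300/(2*r)); return a
for n,c in zip("tsw",(t,s,w)): print(n,{k:proj(c,oc(p)).round(1).tolist() for k,p in pts.items()})
b=[crop(c,proj(c,oc(pts["face"])),k) for c,k in((t,6),(s,6),(w,3))]
cv2.imwrite("pics/final.png",cv2.resize(np.hstack(b),(798,266)))
import pickle; pickle.dump((t,s,w),open("pics/f.pkl","wb"))
E
```

```text
time: 23.42
ee_pos: [0.5791, 0.0213, 0.2154]
tcp_rot: [-3.142, 0.47, 3.109]
wrist_force: [-0.3, 0.9, 0.5]
gripper_width: 0.0265
grasp_force: 30.1
target [0.57593824 0.02146324 0.21246284] [-3.14159265  0.46898258  3.10876277] shift [0.0042 0.0001 0.0012] rot [-0.0001  0.0012 -0.0001] q [ 0.06 -0.32 -0.31  1.11 -0.04  0.08] [ 0.    -0.011 -0.007 -0.007 -0.002 -0.   ]
t {'face': [308.6, 200.9], 'L': [304.2, 199.9], 'Rr': [312.9, 200.4], 'top': [307.8, 213.8], 'foot': [308.8, 204.8]}
s {'face': [328.4, 172.7], 'L': [332.0, 172.6], 'Rr': [324.7, 172.3], 'top': [329.0, 163.0], 'foot': [328.2, 183.1]}
w {'face': [323.4, 305.4], 'L': [340.7, 309.4], 'Rr': [306.1, 309.5], 'top': [323.5, 296.1], 'foot': [323.3, 245.8]}
origin 283 175 scale 6.0
origin 303 147 scale 6.0
origin 273 255 scale 3.0
```

View pics/final.png

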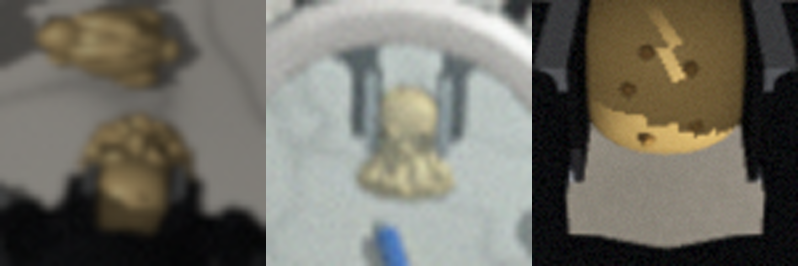

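```bash
python3 - <<'E'
import pickle
from h import *
t,s,w=pickle.load(open("pics/f.pkl","rb"))
print(cv2.cvtColor(t["image"],cv2.COLOR_RGB2GRAY)[194:212,296:322]); print(cv2.cvtColor(s["image"],cv2.COLOR_RGB2GRAY)[163:186,318:340])
E
python3 shift.py '0.0042 0 0.0012 0 0 0 0.015;0 0 0 0 0 0 0.015;0 0 0 0 0 0 0.015' ; python3 fin.py -0.001
```

```text
[[124 123 122 121 118 116 114 112 109 107 106 104 105 105 104 103 101 100
  100 106 112 117 119 121 122 122]
 [127 126 124 123 121 119 117 114 112 108 104 102 102 100 101 101  99 100
  104 108 113 117 120 121 122 122]
 [127 126 126 125 122 121 119 115 109 103  95  94  97  95  92  94  96  98
  104 110 114 118 120 121 122 123]
 [127 128 127 126 122 118 114 108 102  96  86  90 105 103  92  86  90  92
   98 106 114 119 121 121 122 123]
 [129 127 127 125 120 110 103  99 100 104  98  93 103 104  96  86  89  86
   81  92 108 117 120 122 122 123]
 [129 128 127 124 116 106 105 103 102 107 107  92  89  90  88  79  78  80
   72  75  93 112 120 122 123 123]
 [129 129 126 118 107 106 108 111 110 105  98  94  98  87  72  63  65  73
   74  69  81 103 118 123 123 124]
 [129 128 125 116 105 103  98 100 101  96  93 103 112  94  67  60  60  68
   71  75  77  91 113 121 123 124]
 [129 127 121 115 110  93  76  75  75  76  84 100 109  93  71  69  59  55
   72  90  85  83 101 115 122 124]
 [128 124 117 114 111  92  77  84  90  82  75  85  98  88  82  91  75  55
   65  84  80  75  87 103 120 124]
 [128 121 
[... 2672 characters left out ...]
163 177 155 150 153 154 158 165
  157 160 173 187]
 [189 185 184 169 163 142 134 129 132 130 141 156 147 138 142 138 148 155
  155 171 181 187]
 [186 183 188 184 180 172 162 158 157 154 152 152 149 153 157 157 159 157
  166 181 189 187]
 [182 185 187 186 189 187 185 184 185 178 173 175 170 174 180 184 180 180
  183 183 183 181]]
time: 23.95
ee_pos: [0.576, 0.0214, 0.2123]
tcp_rot: [-3.142, 0.471, 3.109]
wrist_force: [-0.7, 0.7, -0.2]
gripper_width: 0.0264
grasp_force: 30.1
target [0.57504669 0.02149252 0.21201086] [-3.14159265  0.46898258  3.10876277] shift [ 0.001   0.     -0.0001] rot [-0.     0.002  0.   ] q [ 0.06 -0.33 -0.33  1.1  -0.04  0.08] [-0.     0.002  0.004 -0.001  0.    -0.   ]
```

```bash
python3 - <<'E'
import pickle
from h import *
t,s,w=pickle.load(open("pics/f.pkl","rb"))
m,g=tri(t,(307.5,201.8),s,(328.6,173.2)); exp,_=tri(t,(308.5,200.2),s,(328.35,172.45))
n=np.array([-.89155,.02928,-.45198]); print(m,g,"vs",exp,"along axis",(m-exp)@n,(m-exp))
E
```

```text
[0.59116753 0.02219994 0.23094061] 0.001664075305081145 vs [0.59407829 0.02079971 0.23535966] along axis 0.0046334075753111095 [-0.00291076  0.00140023 -0.00441905]
```

```bash
python3 shift.py '-0.0015 0 0 0 -0.002 0 0.015;0 0 0 0 0 0 0.015;0 0 0 0 0 0 0.015;0 0 0 0 0 0 0.015;0 0 0 0 0 0 0.015'; python3 fin.py 0.0015; python3 -c "
from workcell import ctrl, imaging, probe_bus
print(ctrl.finish_job())"
```

```text
time: 24.58
ee_pos: [0.5774, 0.0214, 0.2129]
tcp_rot: [-3.142, 0.473, 3.109]
wrist_force: [0.3, -0.1, -0.3]
gripper_width: 0.0265
grasp_force: 30.1
target [0.57727556 0.02141932 0.21314081] [-3.14159265  0.46898258  3.10876277] shift [ 0.     -0.     -0.0002] rot [0.     0.0037 0.    ] q [ 0.06 -0.33 -0.33  1.1  -0.04  0.08] [ 0.    -0.001  0.    -0.001  0.     0.001]
the job is handed in; nothing more can be done
None
```

I handed the job in at 24.6 s with the switch pressed to its stop and back up, and the octopus held still, face on the lens axis about 150 mm from the glass (good to a few mm); I could not see in the images that the ring had lit, as the LEDs looked dark amber after the press.

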